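Fit the block cell in a test instrument and shut its flush battery cover

TASK

Put the block cell into the handheld tester that lies face down on the foam service pad: press lightly on its flush battery cover and slide it fully open, lay the cell flat in the bay between the ribs with its snap terminals at the brass contacts, then press and slide the cover fully home, past its catch, and let it spring up flush. Cover and case are thin plastic: press about as hard as a thumb would, ease off as the cover meets its stops (never more than 20 N on the tester, press and push together), and leave the other things on the bench where they are.

Things in the scene. Friction and masses are not known exactly. Their poses are not given: they have to be found in the camera images.
- service_pad: Black mat 142 x 272 mm with a 22 mm grey foam pad; a grey tester, case 100 x 235 mm, lies on it face down, its flat level back facing up; neither shifts sideways. The case has settled 0 to 12 mm into the foam: its back is 60 to 72 mm above the bench (end boots 1 mm higher) and must be felt for. Origin on the bench under the centre; y along the case, battery end at -y.
- cover_slide (a joint): Travel of the battery cover along the pad's +y, m: 0 shut, 0.082 open (end stops). Takes 2.5 N sideways, stays where left; 6 N means an end stop is met. No handle: drag it by friction, closed fingertips pressed on its middle with 11 to 14 N, both ways. Sprung: it sinks at 4 N/mm after 2 N of preload to a hard stop at 2.5 mm (12 N). Shut, a catch holds it until pressed 1.8 mm down (9 N).
- cover_shut (a point): Where the centre of the cover's top is when shut (y = -49 mm); given for the middle of the settling range, so the true height is up to 6 mm more or less. Cover: smooth plate 51 mm in x, 81 in y, 3 thick, level with the case's back, in a channel 168 mm long (y -91 to 76), with thumb ribs and a chevron pointing +y, the way it opens. Axes as the pad's.
- bay_seat (a point): Middle of the battery bay's floor, 25.5 mm below the case's back, height for the middle of the settling range (true: up to 6 mm more or less); axes as the pad's. Bay 52 mm in x by 82 in y: 26 mm of finger room at each y side of the seated cell. Four bevelled ribs 12 mm high at the seat's corners (|x| over 18.5 mm) and the x walls locate the cell, 1.7 mm play each way.
- bay_contacts (a point): Brass contact springs on the bay's +x wall: the point 24.5 mm from bay_seat in the pad's +x and 8.75 mm up (height again for the middle of the settling range), where the cell's terminal end must come.
- cell_center (a point): Centre of the loose block cell: a dark rectangular battery 48.5 mm long (its x) by 26.5 mm wide (its y) by 17.5 mm high, lying flat on the bench, 46 g. Axes: x along its length toward the end with the two snap terminals, z up. Grasp it across its 26.5 mm width.
- cell_terminals (a point): Middle of the cell's terminal end (two small round metal snaps), 24.2 mm from the cell's centre along its +x.
- multimeter: Bystander: handheld multimeter 145 x 75 x 44 mm lying behind the tester. Leave it.
- screwdriver: Bystander: red screwdriver 204 mm long, near edge of the bench. Leave it.
- pliers: Bystander: blue pliers 181 mm long, left of the tester. Leave them.
- terminal_strip: Bystander: white screw terminal strip 60 x 23 x 16 mm, right of the cell. Leave it.
Mind the look-alikes: they are no part of the job. Several things look just like the part that bears cell_center: the one meant starts nearest to the robot's base.

How it is judged:
By the outcome, as a careful person would: the job done as asked, in the order asked, and still so for the second after the job is handed in, with the robot touching nothing.
It also fails if it takes over 72 s, if anything falls off the work surface, if the arm or the gripper's body presses on something with over 40 N, if the wrist force passes 120 N, or if a joint passes its speed limit or range.

ROBOT

A 7-joint arm with a two-finger parallel gripper is mounted at the origin on a cart in front of the work surface, level with it; the furniture and walls round the work are solid. World frame = base frame: x ahead of the robot, y to its left, z up, the work surface at z = 0. Lengths are in mm, angles in rad, forces in N, time in s.
With the tool pointing down it reaches from about 425 to 1025 mm from the base axis. Payload 3.6 kg.
Tool frame: the origin (TCP) lies midway between the tips of the shut fingers; the grasp point (between the pads) lies 19 mm behind it; y points along the fingers, x is the direction in which the jaws open and shut, and the axes are right-handed (so a half turn about y gives the same grasp; the last joint's range is limited). The gripper opens to 85 mm and grips with 20 to 120 N. Pads are 22 mm wide; open, the fingers measure 114 mm over their backs; the gripper's body (76 mm by 85 mm) begins 54 mm behind the grasp point. The pads swing forward as they close: fully open they stand 13 mm farther back than shut.
Start: joints at [1.054, 0.591, 0.048, 1.609, -0.033, 0.943, -0.034], TCP at [298.142, -660.864, 231.302] pointing down, gripper open.
Joint ranges: [-2.69, 2.69], [-0.47, 2.24], [-1.27, 1.36], [0.19, 2.51], [-1.53, 4.68], [0.08, 2.07], [-3.09, 3.09]. Speed limits (rad/s): [2.57, 2.57, 3.14, 3.14, 3.14, 3.14, 3.14].

INTERFACE

Orientations are given as a unit quaternion [x, y, z, w].
In Python, from bench import ctrl gives the robot as it stands.
- The arm moves only by the tool move_arm, never from a script. Its argument "targets" is a list of rows, each a list of 2 entries, a list of its own where there are three numbers: the shift along the tool's x, y, z in cm, then the turn, a rotation vector about the tool's x, y, z in degrees. A call has 1 to 12 rows; each row is the pose to reach, as a shift and turn from the pose commanded when the call began, along the tool's axes at that moment; what a row does not reach only later rows make up. A row lasts 1/8 s, in which the tool goes at most 62.5 mm and 10.7 degrees, less where a joint would pass 70% of its speed; a pose out of reach is approached as far as the arm can. A call with a gripper value outside its range is refused whole. "grip" is the closure, from -1 (fully open) to 1 (shut), set as the call begins (left out, the last holds). The fingers move at their own pace and stop on an object; "grip_force" is the grip in N (left out, the last holds). Time passes only in rows, so rows that repeat a pose let the fingers close. It gives the time, the measured TCP pose, the force and the opening at its end, in the units of the state.
- ctrl.sense(): the state, without advancing time (a new reading comes with each control period).
- ctrl.snapshot(name): name is "side" or "top"; returns a dict with "image" (480x640x3 uint8, red, green, blue), "fovy" (degrees; the focal length in pixels is half the picture's height over the tangent of half this angle, whatever the lens; pixels are square), "cx", "cy" (the principal point, pixels), "R" (3x3) and "t" (3): a world point X has camera coordinates R X + t. Camera axes: x right, y down, z forward; pixel columns grow to the right and rows downward; lengths in mm; the calibration is good to about 2 mm. A picture is of the moment at which its call begins. There is no depth.
- ctrl.job_done(): hands the job in, once; it reports no verdict.
The state is a dict: "time_s": time; "joint_pos": joint angles; "joint_velocities": joint speeds; "effort": joint torques, N m; "tool_pos": TCP position; "orientation": TCP orientation; "ft_force": force on the tool from outside, world axes, zero at the start; "ft_torque": the same for the moment, N m; "finger_gap": finger opening in mm.
Only numpy, scipy, OpenCV 4.12 (cv2) and the standard library are available. Lean on these libraries where they do the work, as an engineer would, in place of code of your own. Each camera call takes 0.05 s, during which the arm holds its last target.

## Working session

There is one attempt and no reset: what is moved stays moved. The work goes in short steps, Python scripts to look and compute and a tool call to move; the robot and the scene stay as the last step left them, time stands still between calls to the robot, and variables do not carry over. Pictures are saved under pics/ and viewed, and the job is handed in when it is done.

Besides the shell and the picture viewer there is one more tool, called after "Request:" as name(argument=value, ...), one argument or row to a line, values as JSON. move_arm: Moves the arm, as the interface text tells. Its arguments: {"type":"object","properties":{"targets":{"type":"array","items":{"type":"array"}},"grip":{"type":"number"},"grip_force":{"type":"number"}},"required":["targets"]}

```bash
mkdir -p pics; ls; cat > h.py <<'E'
import numpy as np, cv2
from bench import ctrl
from scipy.spatial.transform import Rotation as Rn
def snap(n,f):
    s=ctrl.snapshot(n); cv2.imwrite(f'pics/{f}.png',s['image'][:,:,::-1]); 
    np.save(f'pics/{f}.npy',s,allow_pickle=True); return s
def load(f): return np.load(f'pics/{f}.npy',allow_pickle=True).item()
def ray(s,u,v,z):
    f=240/np.tan(np.radians(s['fovy'])/2);R=np.array(s['R']);t=np.array(s['t'])
    d=R.T@np.array([(u-s['cx'])/f,(v-s['cy'])/f,1]);c=-R.T@t
    return c+d*(z-c[2])/d[2]
def proj(s,X):
    f=240/np.tan(np.radians(s['fovy'])/2);p=np.array(s['R'])@np.array(X)+np.array(s['t'])
    return p[:2]/p[2]*f+np.array([s['cx'],s['cy']])
E
python3 - <<'E'
from h import *
for n in('top','side'):
    s=snap(n,n+'0'); print(n,s['fovy'],s['cx'],s['cy'],-np.array(s['R']).T@np.array(s['t']), np.array(s['R']).round(3).tolist(),[k for k in s])
print(ctrl.sense())
E
```

```text
pics
top 44.1285482222529 317.4818476306111 237.55362225560228 [ 202.5699192   120.32649936 1641.87795344] [[-0.168, -0.986, 0.001], [-0.962, 0.164, -0.219], [0.216, -0.038, -0.976]] ['image', 'fovy', 'cx', 'cy', 'R', 't']
side 47.710829524631485 320.00567455885755 233.97935751145724 [ 304.80293117 1209.76179284  982.82621363] [[-0.981, -0.194, -0.01], [-0.112, 0.606, -0.787], [0.159, -0.771, -0.617]] ['image', 'fovy', 'cx', 'cy', 'R', 't']
{'time_s': 0.1, 'joint_pos': array([ 1.05349344,  0.59203596,  0.04828874,  1.60969379, -0.03331373,
        0.94268191, -0.03371526]), 'joint_velocities': array([-0.00015779, -0.00323194,  0.00193001, -0.00356368,  0.00036486,
        0.00113807,  0.00078111]), 'effort': array([ 3.60622107e-03, -5.49999511e+01,  1.55271582e+00, -1.98825771e+01,
        9.72075330e-03,  3.81102131e-03, -1.15763066e-05]), 'tool_pos': array([ 297.85863156, -660.17615499,  230.24872268]), 'orientation': array([-0.59363106,  0.38425152, -0.38302017,  0.59434711]), 'ft_force': array([-0.42558178, -0.21347255, -0.16009319]), 'ft_torque': array([ 0.0285812 ,  0.01364366, -0.03779367]), 'finger_gap': 85.49485855202437}
```

View pics/top0.png

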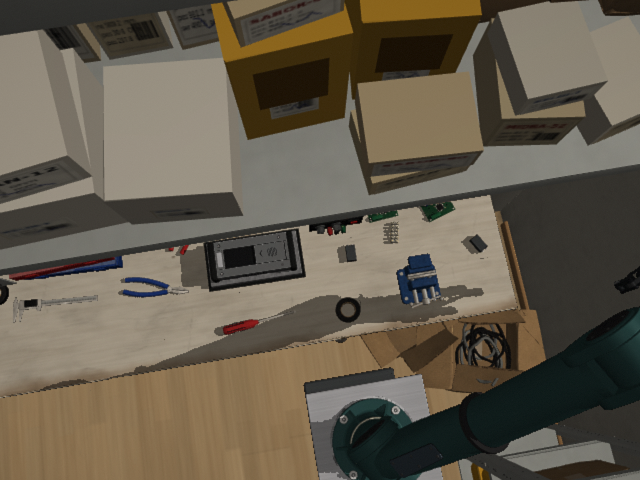

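View pics/side0.png

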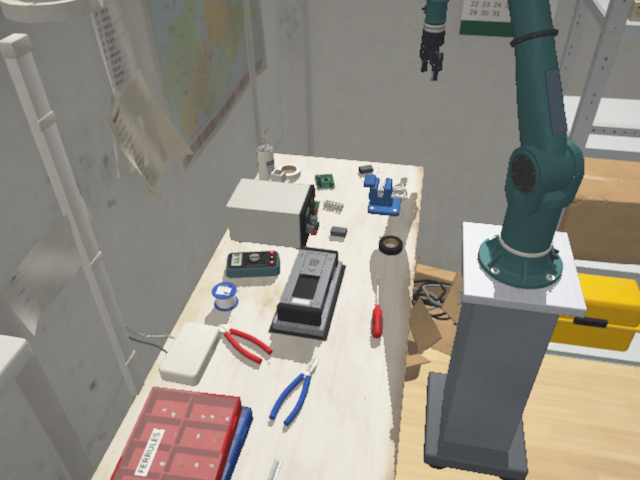

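```bash
python3 - <<'E'
from h import *
print(Rn.from_quat(ctrl.sense()['orientation']).as_matrix().round(3))
E
```

```text
[[ 0.411 -0.001  0.912]
 [-0.912  0.002  0.411]
 [-0.002 -1.    -0.   ]]
```

```bash
python3 - <<'E'
from h import *
a=cv2.imread('pics/top0.png');b=cv2.imread('pics/side0.png')
c=cv2.resize(a[215:305,190:380],None,fx=4.2,fy=4.2,interpolation=cv2.INTER_CUBIC);cv2.imwrite('pics/c1.png',c)
c=cv2.resize(b[215:345,260:370],None,fx=4.5,fy=4.5,interpolation=cv2.INTER_CUBIC);cv2.imwrite('pics/c2.png',c)
c1=cv2.resize(a[230:275,325:370],(400,400),interpolation=cv2.INTER_CUBIC);c2=cv2.resize(b[210:250,320:360],(400,400),interpolation=cv2.INTER_CUBIC)
cv2.imwrite('pics/c3.png',np.hstack([c1,c2]))
for n,p in(('top',[(347,253),(475,243)]),('side',[(339,231),(366,169)])):
    s=load(n+'0')
    for q in p: print(n,q,ray(s,*q,10))
E
```

```text
top (347, 253) [506.3173222  -17.83789268  10.        ]
top (475, 243) [ 473.87177449 -378.842176     10.        ]
side (339, 231) [503.46662549 -30.50660644  10.        ]
side (366, 169) [ 470.49536769 -389.22908895   10.        ]
```

View pics/c1.png

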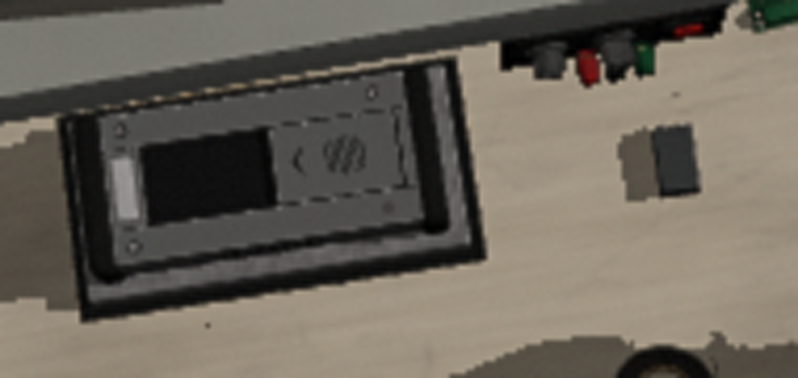

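View pics/c2.png

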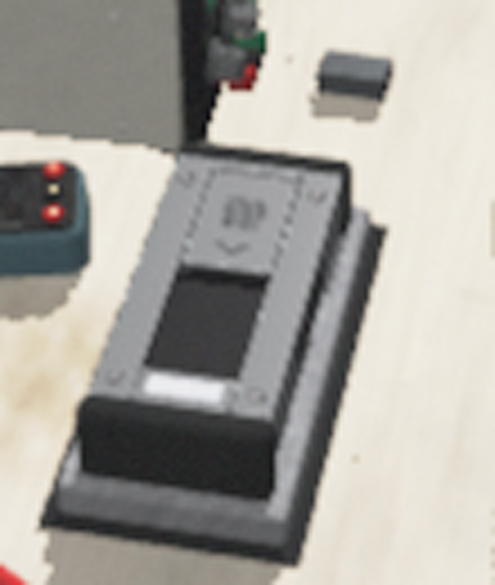

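View pics/c3.png

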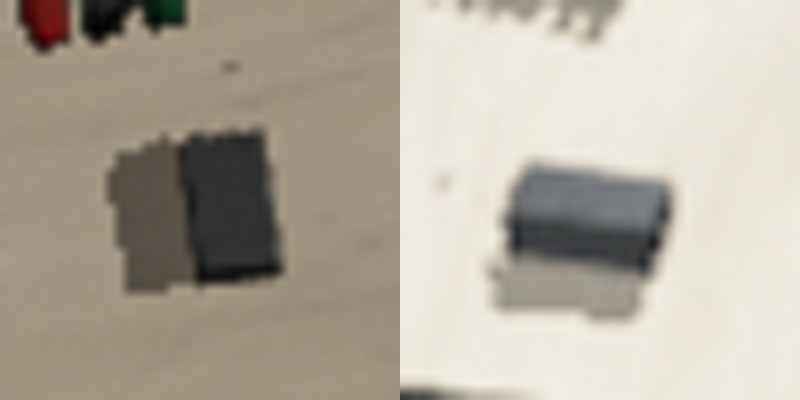

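```bash
python3 - <<'E'
from h import *
t=load('top0');s=load('side0')
for z in range(300,1300,100):
    pts=[ray(t,u,v,z) for u,v in((5,262),(250,232),(496,194))]
    print(z,[p[:2].round().tolist() for p in pts],[proj(s,p).round().tolist() for p in pts])
def hull(f,box,th):
    im=cv2.imread(f'pics/{f}.png');g=cv2.cvtColor(im,cv2.COLOR_BGR2GRAY).astype(int)
    return g
# cell
for f,st,seed,bx in(('top0',t,(349,253),(325,230,370,275)),('side0',s,(339,230),(320,210,360,250))):
    im=cv2.imread(f'pics/{f}.png');x0,y0,x1,y1=bx
    g=cv2.cvtColor(im,cv2.COLOR_BGR2GRAY)[y0:y1,x0:x1]
    g=cv2.resize(g,None,fx=8,fy=8,interpolation=cv2.INTER_CUBIC)
    m=(g<85 if f[0]=='t' else g<150).astype(np.uint8)
    n,l,stt,c=cv2.connectedComponentsWithStats(m)
    k=l[int((seed[1]-y0+.5)*8),int((seed[0]-x0+.5)*8)]
    cs,_=cv2.findContours((l==k).astype(np.uint8),0,2)
    c=cs[0];q=cv2.minAreaRect(c);b=cv2.boxPoints(q)
    ap=cv2.approxPolyDP(c,8,True)[:,0]
    for P in(b,ap):
        P=P/8+[x0,y0]-0.5+1/16
        print(f,P.round(1).tolist()); print([ray(st,*p,17.5)[:2].round(1).tolist() for p in P])
E
```

```text
300 [[564.0, 786.0], [539.0, 220.0], [533.0, -366.0]] [[206.0, 407.0], [306.0, 194.0], [349.0, 90.0]]
400 [[537.0, 736.0], [514.0, 213.0], [508.0, -330.0]] [[227.0, 338.0], [317.0, 155.0], [356.0, 63.0]]
500 [[510.0, 687.0], [489.0, 205.0], [484.0, -293.0]] [[250.0, 263.0], [329.0, 111.0], [364.0, 32.0]]
600 [[483.0, 637.0], [464.0, 198.0], [459.0, -257.0]] [[274.0, 183.0], [343.0, 62.0], [374.0, -2.0]]
700 [[456.0, 588.0], [439.0, 191.0], [434.0, -221.0]] [[300.0, 97.0], [358.0, 7.0], [384.0, -42.0]]
800 [[429.0, 538.0], [414.0, 183.0], [410.0, -185.0]] [[328.0, 2.0], [375.0, -55.0], [396.0, -88.0]]
900 [[402.0, 488.0], [389.0, 176.0], [385.0, -148.0]] [[359.0, -100.0], [395.0, -126.0], [411.0, -141.0]]
1000 [[375.0, 439.0], [364.0, 168.0], [361.0, -112.0]] [[393.0, -212.0], [418.0, -207.0], [428.0, -204.0]]
1100 [[348.0, 389.0], [339.0, 161.0], [336.0, -76.0]] [[430.0, -335.0], [444.0, -302.0], [448.0, -280.0]]
1200 [[322.0, 340.0], [313.0, 153.0], [311.0, -40.0]] [[471.0, -471.0], [475.0, -413.0], [473.0, -373.0]]
top0 [[336.3, 246.2], [353.9, 243.6], [356.4, 260.6], [338.7, 263.2]]
[[529.1, 9.0], [528.0, -41.2], [479.2, -39.2], [480.3, 10.7]]
top0 [[353.8, 244.6], [346.6, 244.7], [338.2, 247.3], [337.1, 251.7], [339.2, 261.9], [356.2, 260.1]]
[[525.4, -40.4], [528.5, -20.3], [525.1, 4.2], [513.3, 9.5], [483.6, 8.8], [480.9, -38.9]]
side0 [[329.2, 236.2], [330.7, 225.8], [347.1, 228.1], [345.6, 238.5]]
[[525.4, 7.9], [530.0, -41.3], [480.9, -38.7], [477.5, 10.2]]
side0 [[331.1, 228.2], [329.9, 232.2], [331.2, 236.4], [340.7, 237.8], [344.7, 236.9], [346.7, 231.2], [345.9, 228.1], [332.8, 226.3]]
[[527.0, -30.0], [526.8, -10.6], [519.7, 8.2], [491.9, 9.5], [481.3, 3.5], [479.9, -24.1], [484.3, -38.4], [523.5, -39.8]]
```

```bash
python3 - <<'E'
from h import *
a=cv2.cvtColor(cv2.imread('pics/top0.png'),6);b=cv2.cvtColor(cv2.imread('pics/side0.png'),6)
print(a[242:266,334:360]);print(b[222:242,326:350])
E
```

```text
[[148 147 147 146 147 147 146 146 146 146 145 145 146 146 146 146 147 144
  145 144 146 148 147 147 149 151]
 [145 144 144 144 146 145 145 144 145 146 145 145 148 146 147 151 148 148
  149 147 148 150 149 149 151 150]
 [144 143 143 144 146 145 146 147 147 145 149 151 145 133 142 145 126 118
  135 110 116 149 152 149 150 150]
 [145 143 144 146 147 148 150 147 142 104 145 143  74  65  85  63  62  47
   53  50  77 150 153 150 149 149]
 [147 148 149 151 148 148 144  97  91  80  90  62  49  48  50  46  47  45
   44  46  69 149 152 150 150 150]
 [150 150 149 146  97  92  91  81  80  82  78  38  48  48  47  47  48  47
   47  48  64 146 151 150 150 149]
 [150 149 152 143  87  81  80  80  82  81  80  45  48  48  48  49  48  49
   48  47  55 117 148 149 149 148]
 [152 151 148  96  80  81  81  80  81  81  80  49  45  48  46  47  47  48
   48  49  52 100 145 149 148 148]
 [149 148 147  86  79  82  82  81  83  82  81  49  39  48  49  48  47  49
   48  47  54 105 148 150 148 148]
 [150 151 147  87  80  81  82  81  82  83  82  62  32  46  50  48  48  48
   48  47  55 101 147 149 147 147]
 [149 151 
[... 2837 characters left out ...]
31 223 209 168  99 105  97  84  75  71  65  62  64  62  64  61  65
   55 114 201 229 230 229]
 [230 232 208 183 180 141 142 139 131 127 126 122 114 106 101  87  74  70
   57 144 216 230 229 229]
 [231 232 208 154 155 153 154 155 153 154 152 154 150 143 140 132 128 126
  109 176 226 231 230 229]
 [231 232 224 185 153 154 155 155 153 153 153 153 156 157 155 151 155 154
  180 220 233 231 229 229]
 [231 233 224 185 154 154 154 155 154 155 155 153 155 156 154 155 155 154
  207 232 232 232 230 228]
 [231 233 224 186 153 153 153 154 154 155 155 154 157 155 155 153 154 155
  207 232 232 231 230 229]
 [232 233 233 225 208 210 213 211 212 210 210 213 188 154 154 153 154 185
  224 232 232 230 230 229]]
```

```bash
python3 - <<'E'
from h import *
t=load('top0');s=load('side0')
g=cv2.cvtColor(cv2.imread('pics/top0.png'),6).astype(float)
def cross(p,th): # first crossing index
    i=np.argmax(p<th); return i-1+(p[i-1]-th)/(p[i-1]-p[i])
L=[];R=[]
for r in range(247,260):
    row=g[r]
    L.append((338+cross(row[338:352],65),r)); R.append((362-cross(row[362:348:-1],98),r))
def fit(P,a): P=np.array(P); return np.polyfit(P[:,1-a],P[:,a],1)
l=fit(L,0);r=fit(R,0);print(l,r)
T=[(c,238+cross(g[238:252,c],98)) for c in range(348,354)]
B=[(c,266-cross(g[266:255:-1,c],85)) for c in range(348,354)]
print(np.array(T).round(1).tolist(),np.array(B).round(1).tolist())
for nm,lf in(('L',l),('R',r)):
    for v in(247,259):print(nm,ray(t,np.polyval(lf,v),v,17.5).round(1), ray(t,np.polyval(lf,v),v,0).round(1))
print('T',[ray(t,*p,17.5)[:2].round(1).tolist() for p in T]);print('B z0',[ray(t,*p,0)[:2].round(1).tolist() for p in B])
E
```

```text
[1.49481995e-01 3.07336834e+02] [1.44925343e-01 3.18690490e+02]
[[348.0, 244.8], [349.0, 244.6], [350.0, 244.4], [351.0, 244.3], [352.0, 244.5], [353.0, 244.2]] [[348.0, 261.5], [349.0, 261.5], [350.0, 261.5], [351.0, 261.4], [352.0, 261.2], [353.0, 261.2]]
L [523.1 -12.7  17.5] [526.5 -14.1   0. ]
L [488.6 -11.5  17.5] [491.7 -13.    0. ]
R [518.2 -41.   17.5] [521.6 -42.7   0. ]
R [483.8 -39.5  17.5] [486.8 -41.2   0. ]
T [[527.6, -24.2], [527.7, -27.0], [527.6, -29.9], [527.6, -32.7], [526.6, -35.4], [526.8, -38.3]]
B z0 [[483.7, -17.1], [483.4, -19.9], [482.9, -22.7], [482.5, -25.5], [482.5, -28.3], [482.3, -31.1]]
```

```bash
python3 - <<'E'
from h import *
t=load('top0');s=load('side0')
a=cv2.imread('pics/top0.png')[222:295,198:312]
b=cv2.imread('pics/side0.png')[242:345,265:350]
cv2.imwrite('pics/c4.png',cv2.resize(a,None,fx=7,fy=7,interpolation=cv2.INTER_NEAREST))
cv2.imwrite('pics/c5.png',cv2.resize(b,None,fx=5.8,fy=5.8,interpolation=cv2.INTER_NEAREST))
E
```

```text
(no output)
```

View pics/c4.png

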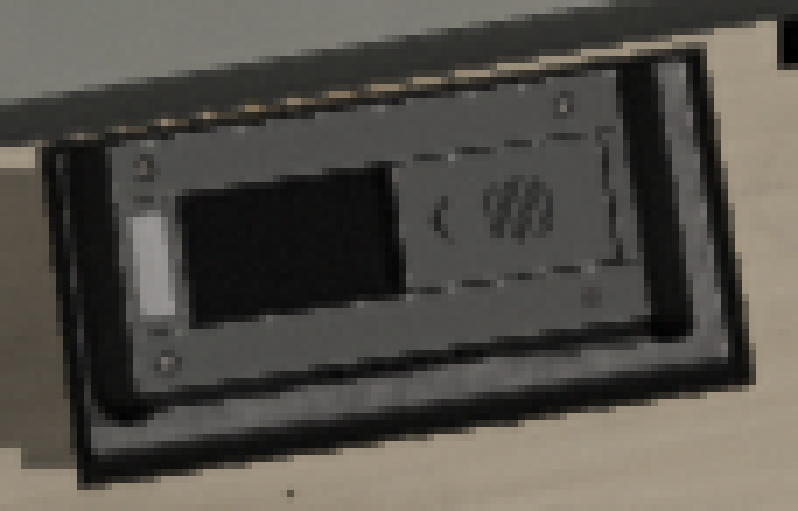

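View pics/c5.png

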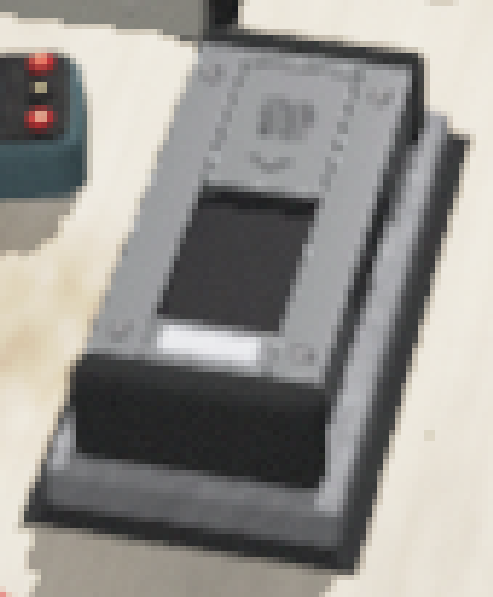

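```bash
python3 - <<'E'
from h import *
t=load('top0');s=load('side0')
A=lambda x,y:(x/7-.5+198,y/7-.5+222)
B=lambda x,y:(x/5.8-.5+265,y/5.8-.5+242)
P=[ray(t,*A(*p),1)[:2] for p in((82,485),(750,382),(705,50),(48,145))]
P=np.array(P);print('mat',P.round(1).tolist(),P.mean(0).round(1),[np.linalg.norm(P[i]-P[i-1]).round(1) for i in range(4)])
def yaw(v): return np.degrees(np.arctan2(v[1],v[0])).round(2)
print('yaw long',yaw(P[0]-P[1])-90,yaw(P[3]-P[2])-90,'short',yaw(P[3]-P[0]),yaw(P[2]-P[1]))
Q=np.array([ray(s,*B(*p),1)[:2] for p in((22,522),(358,573),(470,138))]);print('side mat',Q.round(1).tolist(),((Q[0]+Q[2])/2).round(1))
for z in(60,66,72):
  C=np.array([ray(t,*A(*p),z)[:2] for p in((188,328),(182,195),(393,163),(403,292))])
  D=np.array([ray(s,*B(*p),z)[:2] for p in((280,332),(158,322),(203,190),(320,200))])
  print(z,'bay top',C.round(1).tolist(),C.mean(0).round(1),'side',D.round(1).tolist(),D.mean(0).round(1))
E
```

```text
mat [[467.1, 378.7], [463.2, 110.1], [601.0, 105.8], [606.7, 374.4]] [534.5 242.3] [np.float64(139.7), np.float64(268.6), np.float64(137.9), np.float64(268.7)]
yaw long -0.8299999999999983 -1.2099999999999937 short -1.75 -1.79
side mat [[605.9, 375.3], [464.8, 376.3], [462.2, 105.5]] [534.  240.4]
60 bay top [[511.2, 321.2], [563.6, 316.4], [562.4, 233.6], [511.2, 237.2]] [537.1 277.1] side [[510.7, 305.7], [561.6, 309.3], [561.4, 226.8], [510.1, 223.8]] [536.  266.4]
66 bay top [[510.0, 320.4], [562.2, 315.7], [561.0, 233.2], [510.0, 236.7]] [535.8 276.5] side [[509.4, 311.5], [559.9, 315.1], [559.7, 233.2], [508.8, 230.2]] [534.5 272.5]
72 bay top [[508.8, 319.6], [560.8, 314.9], [559.6, 232.7], [508.8, 236.3]] [534.5 275.9] side [[508.0, 317.4], [558.3, 321.0], [558.0, 239.6], [507.5, 236.6]] [532.9 278.6]
```

```bash
cat >> h.py <<'E'
def delta(tgt,yaw,p=None,q=None):
    s=ctrl.sense(); p=np.array(s['tool_pos'] if p is None else p); R=Rn.from_quat(s['orientation'] if q is None else q)
    y=np.radians(yaw); z=np.array([np.cos(y),np.sin(y),0]); Y=np.array([0,0,-1.]);X=np.cross(Y,z)
    Rt=Rn.from_matrix(np.c_[X,Y,z])
    d=R.inv().apply(np.array(tgt)-p)/10
    print('t',s['time_s'],'shift cm',d.round(3).tolist(),'rotvec deg',np.degrees((R.inv()*Rt).as_rotvec()).round(2).tolist())
E
python3 - <<'E'
from h import *
delta([533.6,192.3,130],-0.8,p=[298.142,-660.864,231.302])
delta([430,-230,200],-0.8,p=[298.142,-660.864,231.302])
E
```

```text
t 0.1 shift cm [-68.061, 10.262, 56.553] rotvec deg [0.03, 25.09, -0.11]
t 0.1 shift cm [-33.844, 3.196, 29.74] rotvec deg [0.03, 25.09, -0.11]
```

Request:
move_arm(
  targets=[
    [[-68.0,0,56.5],[0,25.1,0]],
    [[-68.0,0,56.5],[0,25.1,0]],
    [[-68.0,0,56.5],[0,25.1,0]],
    [[-68.0,0,56.5],[0,25.1,0]],
    [[-68.0,0,56.5],[0,25.1,0]],
    [[-68.0,0,56.5],[0,25.1,0]],
    [[-68.0,0,56.5],[0,25.1,0]],
    [[-68.0,0,56.5],[0,25.1,0]],
    [[-68.0,0,56.5],[0,25.1,0]],
    [[-68.0,0,56.5],[0,25.1,0]],
    [[-68.0,0,56.5],[0,25.1,0]],
    [[-68.0,0,56.5],[0,25.1,0]],
  ],
  grip=1,
)

```text
time_s: 1.6
tool_pos: [497.9, 63.9, 231.2]
orientation: [0.496, -0.504, 0.504, -0.496]
ft_force: [-0.0, 0.1, -0.2]
finger_gap: -0.1
```

```bash
python3 - <<'E'
from h import *
delta([533.6,192.3,90],-0.8)
E
```

```text
t 1.6 shift cm [-12.89, 14.12, 3.386] rotvec deg [0.0, -0.02, 0.01]
```

Request:
move_arm(
  targets=[
    [[-6,5,1.7],[0,0,0]],
    [[-10,9,2.7],[0,0,0]],
    [[-12.9,12.5,3.4],[0,0,0]],
    [[-12.9,13.5,3.4],[0,0,0]],
    [[-12.9,13.5,3.4],[0,0,0]],
    [[-12.9,13.5,3.4],[0,0,0]],
  ],
)

```text
time_s: 2.35
tool_pos: [534.2, 188.8, 97.3]
orientation: [0.496, -0.504, 0.505, -0.496]
ft_force: [0.1, -0.3, 0.8]
finger_gap: -0.1
```

```bash
python3 - <<'E'
from h import *
s=ctrl.sense();print(s['time_s'],s['tool_pos'],s['ft_force'])
t=snap('top','top1');d=snap('side','side1')
for q in(t,d): print(proj(q,s['tool_pos']))
a=t['image'][205:300,190:330,::-1];b=d['image'][215:335,260:360,::-1]
cv2.imwrite('pics/c6.png',np.hstack([cv2.resize(a,(442,300),interpolation=2),cv2.resize(b,(300,300),interpolation=2)]))
E
```

```text
2.35 [534.16770628 188.80924691  97.34260747] [ 0.14820588 -0.30015706  0.76592992]
[270.37913408 249.32564545]
[312.8762142  254.62596707]
```

View pics/c6.png

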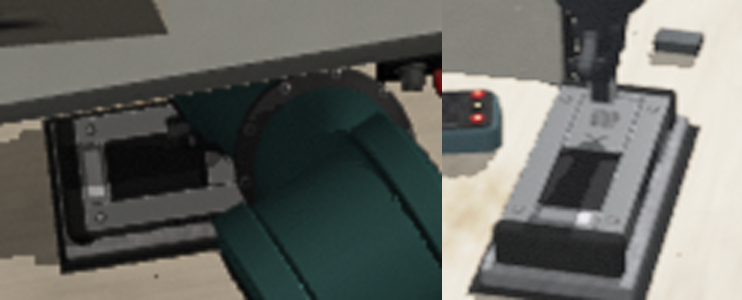

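```bash
python3 - <<'E'
from h import *
d=load('side1')
b=cv2.resize(d['image'][200:300,270:370,::-1],(600,600),interpolation=0).copy()
s=ctrl.sense();print(s['tool_pos'],s['joint_velocities'].round(3))
for z in(0,20,):
    p=proj(d,s['tool_pos']+[0,0,z]); cv2.circle(b,(int((p[0]-270+.5)*6),int((p[1]-200+.5)*6)),4,(0,0,255),1)
cv2.imwrite('pics/c7.png',b)
E
```

```text
[534.42273045 189.21332668  97.6751148 ] [-0.004  0.001 -0.007 -0.003 -0.003 -0.002 -0.001]
```

View pics/c7.png

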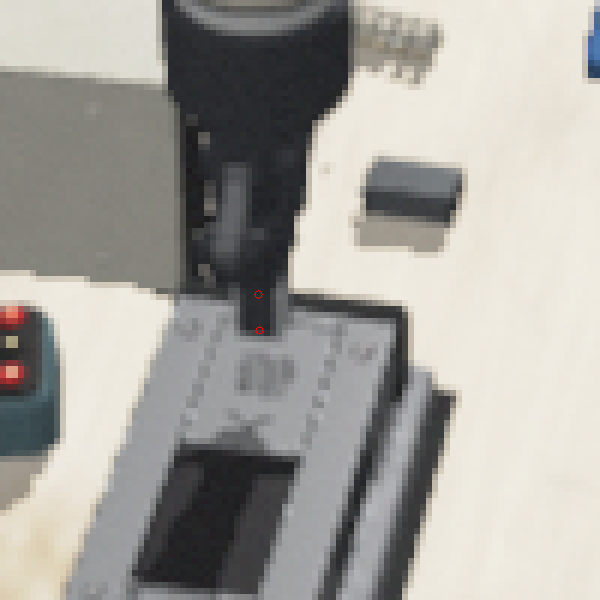

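Request:
move_arm(
  targets=[
    [[-0.3,1.0,0],[0,0,0]],
    [[-0.3,1.8,0],[0,0,0]],
    [[-0.3,2.2,0],[0,0,0]],
    [[-0.3,2.2,0],[0,0,0]],
  ],
)

```text
time_s: 2.95
tool_pos: [533.3, 193.4, 73.7]
orientation: [-0.497, 0.504, -0.503, 0.496]
ft_force: [-0.1, 0.2, -0.9]
finger_gap: 0.2
```

Request:
move_arm(
  targets=[
    [[0,0.1,0],[0,0,0]],
    [[0,0.2,0],[0,0,0]],
    [[0,0.3,0],[0,0,0]],
    [[0,0.3,0],[0,0,0]],
  ],
)

```text
time_s: 3.45
tool_pos: [533.6, 193.6, 71.3]
orientation: [-0.496, 0.504, -0.504, 0.496]
ft_force: [-0.7, 0.2, 0.7]
finger_gap: -0.1
```

Request:
move_arm(
  targets=[
    [[0,0.1,0],[0,0,0]],
    [[0,0.2,0],[0,0,0]],
    [[0,0.2,0],[0,0,0]],
  ],
)

```text
time_s: 3.82
tool_pos: [533.7, 193.6, 69.5]
orientation: [0.496, -0.504, 0.504, -0.496]
ft_force: [0.4, -0.1, 3.7]
finger_gap: 0.0
```

Request:
move_arm(
  targets=[
    [[0,0.1,0],[0,0,0]],
    [[0,0.15,0],[0,0,0]],
    [[0,0.15,0],[0,0,0]],
  ],
)

```text
time_s: 4.2
tool_pos: [533.8, 193.6, 68.3]
orientation: [0.496, -0.504, 0.504, -0.496]
ft_force: [-2.1, -0.1, 7.8]
finger_gap: -0.4
```

Request:
move_arm(
  targets=[
    [[0,0.08,0],[0,0,0]],
    [[0,0.13,0],[0,0,0]],
    [[0,0.13,0],[0,0,0]],
  ],
)

```text
time_s: 4.58
tool_pos: [533.8, 193.6, 67.5]
orientation: [0.496, -0.504, 0.504, -0.496]
ft_force: [-2.1, -0.9, 10.1]
finger_gap: 0.2
```

Request:
move_arm(
  targets=[
    [[0,0.06,0],[0,0,0]],
    [[0,0.06,0],[0,0,0]],
  ],
)

```text
time_s: 4.82
tool_pos: [533.8, 193.6, 67.2]
orientation: [0.496, -0.504, 0.504, -0.496]
ft_force: [-3.1, -1.0, 12.5]
finger_gap: 0.1
```

Request:
move_arm(
  targets=[
    [[-0.25,0,-0.03],[0,0,0]],
    [[-0.6,0,-0.03],[0,0,0]],
    [[-1.0,0,-0.03],[0,0,0]],
    [[-1.0,0,-0.03],[0,0,0]],
  ],
)

```text
time_s: 5.32
tool_pos: [533.9, 203.4, 67.2]
orientation: [0.496, -0.503, 0.504, -0.496]
ft_force: [-1.7, -1.7, 12.7]
finger_gap: 0.0
```

```bash
python3 - <<'E'
from h import *
s=ctrl.sense();print(s['tool_pos'],s['ft_force'])
d=snap('side','side2')
b=cv2.resize(d['image'][230:310,270:350,::-1],(600,600),interpolation=0);cv2.imwrite('pics/c8.png',b)
E
```

```text
[533.90533575 203.36737276  67.21483558] [-1.70119975 -1.65115327 12.68268934]
```

View pics/c8.png

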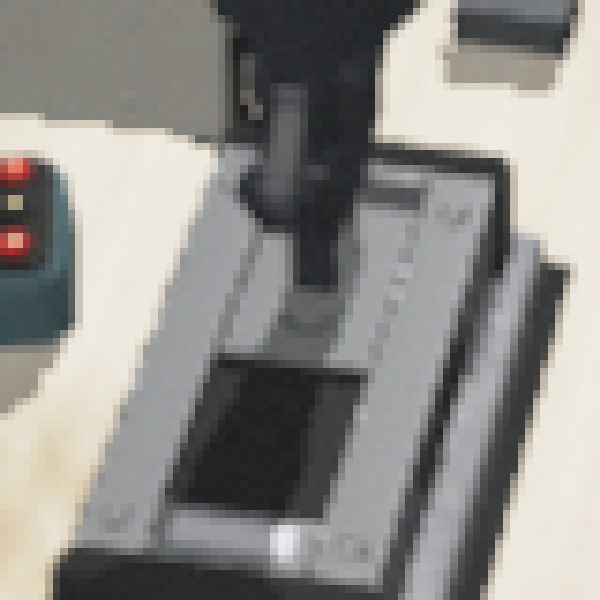

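Request:
move_arm(
  targets=[
    [[-0.5,0,0],[0,0,0]],
    [[-1.1,0,0],[0,0,0]],
    [[-1.7,0,0],[0,0,0]],
    [[-2.3,0,0],[0,0,0]],
    [[-2.8,0,0],[0,0,0]],
    [[-3.0,0,0],[0,0,0]],
  ],
)

```text
time_s: 6.12
tool_pos: [534.3, 233.0, 67.2]
orientation: [0.496, -0.503, 0.504, -0.496]
ft_force: [-1.6, -2.2, 13.0]
finger_gap: -0.1
```

Request:
move_arm(
  targets=[
    [[-0.5,0,0],[0,0,0]],
    [[-1.1,0,0],[0,0,0]],
    [[-1.7,0,0],[0,0,0]],
    [[-2.3,0,0],[0,0,0]],
    [[-2.9,0,0],[0,0,0]],
    [[-3.4,0,0],[0,0,0]],
    [[-3.6,0,0],[0,0,0]],
  ],
)

```text
time_s: 7.0
tool_pos: [534.8, 269.1, 67.2]
orientation: [0.496, -0.503, 0.504, -0.496]
ft_force: [-1.0, -3.2, 12.5]
finger_gap: -0.1
```

Request:
move_arm(
  targets=[
    [[-0.15,0,0],[0,0,0]],
    [[-0.3,0,0],[0,0,0]],
    [[-0.4,0,0],[0,0,0]],
    [[-0.5,0,0],[0,0,0]],
  ],
)

```text
time_s: 7.5
tool_pos: [534.9, 273.7, 67.2]
orientation: [0.496, -0.503, 0.504, -0.496]
ft_force: [-2.1, -1.8, 11.8]
finger_gap: 0.2
```

Request:
move_arm(
  targets=[
    [[-0.05,0,0],[0,0,0]],
    [[-0.1,0,0],[0,0,0]],
    [[-0.1,0,0],[0,0,0]],
  ],
)

```text
time_s: 7.88
tool_pos: [534.9, 274.8, 67.2]
orientation: [0.496, -0.503, 0.504, -0.496]
ft_force: [-1.3, -2.7, 12.3]
finger_gap: -0.2
```

Request:
move_arm(
  targets=[
    [[-0.05,0,0],[0,0,0]],
    [[-0.1,0,0],[0,0,0]],
    [[-0.1,0,0],[0,0,0]],
  ],
)

```text
time_s: 8.25
tool_pos: [535.0, 275.7, 67.2]
orientation: [0.496, -0.503, 0.504, -0.496]
ft_force: [-2.5, -2.7, 12.2]
finger_gap: 0.4
```

Request:
move_arm(
  targets=[
    [[-0.05,0,0],[0,0,0]],
    [[-0.1,0,0],[0,0,0]],
    [[-0.1,0,0],[0,0,0]],
  ],
)

```text
time_s: 8.62
tool_pos: [535.0, 275.7, 67.2]
orientation: [0.497, -0.503, 0.504, -0.496]
ft_force: [-2.7, -3.5, 11.3]
finger_gap: 0.2
```

Request:
move_arm(
  targets=[
    [[-0.05,0,0],[0,0,0]],
    [[-0.08,0,0],[0,0,0]],
    [[-0.08,0,0],[0,0,0]],
  ],
)

```text
time_s: 9.0
tool_pos: [534.9, 275.7, 67.2]
orientation: [0.497, -0.503, 0.505, -0.495]
ft_force: [-1.5, -4.4, 13.7]
finger_gap: 0.2
```

Request:
move_arm(
  targets=[
    [[0.15,-0.1,0],[0,0,0]],
    [[0.15,-0.6,0],[0,0,0]],
    [[0.15,-3,0],[0,0,0]],
    [[0.15,-7,0],[0,0,0]],
    [[6.0,-9,0],[0,0,0]],
    [[12.0,-9,0],[0,0,0]],
    [[18.0,-9,-1.0],[0,0,0]],
    [[24.0,-9,-2],[0,1.4,0]],
    [[30.0,-9,-3],[0,1.4,0]],
    [[30.0,-9,-3],[0,1.4,0]],
    [[30.0,-9,-3],[0,1.4,0]],
  ],
  grip=1,
  grip_force=25,
)

```text
time_s: 10.38
tool_pos: [500.5, -20.9, 155.8]
orientation: [-0.49, 0.51, -0.51, 0.49]
ft_force: [-0.3, 0.2, -0.2]
finger_gap: -0.4
```

```bash
python3 - <<'E'
from h import *
delta([504.5,-26.5,60],-2.2)
s=ctrl.sense();print(s['tool_pos'],s['ft_force'],np.abs(s['joint_velocities']).max())
t=snap('top','top3')
d=snap('side','side3')
b=cv2.resize(d['image'][190:350,260:380,::-1],(450,600),interpolation=2);cv2.imwrite('pics/c9.png',b)
E
```

```text
t 10.375 shift cm [0.553, 9.58, 0.419] rotvec deg [-0.02, -0.04, -0.03]
[500.50003312 -20.86813972 155.79718706] [-0.30476525  0.23277455 -0.22094494] 0.03166398987420544
```

View pics/c9.png

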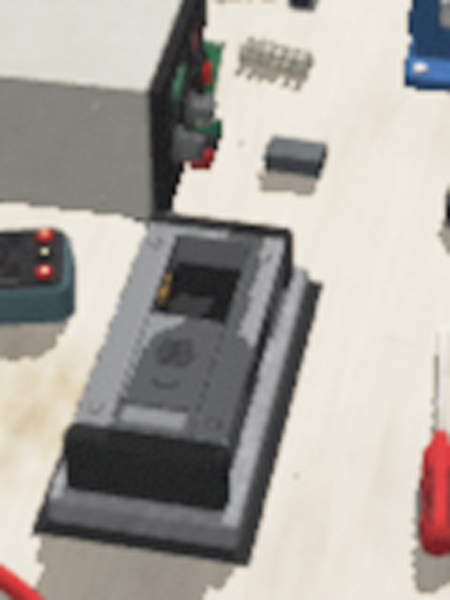

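View pics/top3.png

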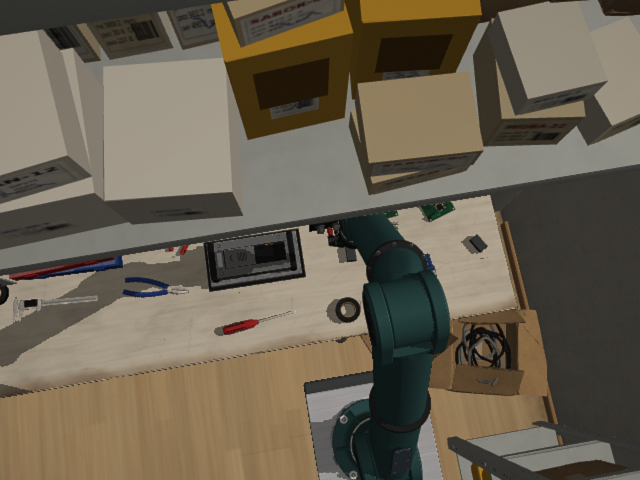

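Request:
move_arm(
  targets=[
    [[0.3,5,0.2],[0,0,0]],
    [[0.55,9.6,0.4],[0,0,0]],
    [[0.55,12,0.4],[0,0,0]],
    [[0.55,12,0.4],[0,0,0]],
  ],
  grip=-0.5,
  grip_force=25,
)

```text
time_s: 10.98
tool_pos: [503.2, -24.8, 34.2]
orientation: [-0.492, 0.51, -0.508, 0.49]
ft_force: [0.4, 0.7, 0.5]
finger_gap: 64.0
```

```bash
python3 - <<'E'
from h import *
delta([504.5,-26.5,3],-2.2)
d=snap('side','side4')
s=ctrl.sense()
b=cv2.resize(d['image'][190:260,300:380,::-1],(640,560),interpolation=2)
cv2.imwrite('pics/c10.png',b)
E
```

```text
t 10.975 shift cm [0.169, 3.12, 0.144] rotvec deg [0.22, 0.18, -0.04]
```

View pics/c10.png

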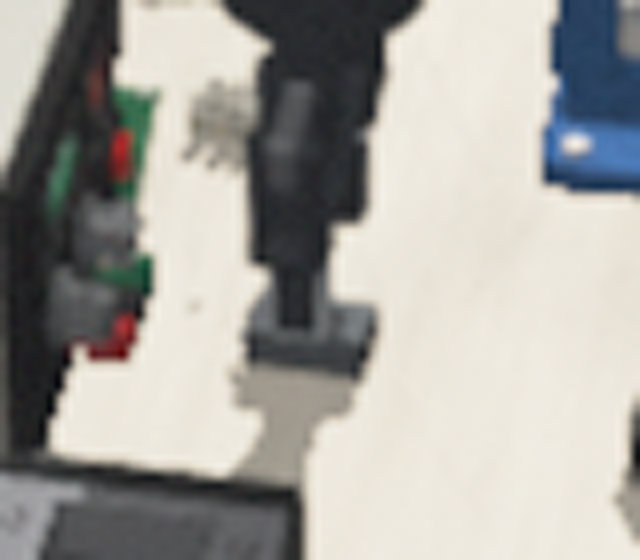

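Request:
move_arm(
  targets=[
    [[0.1,1.5,0.05],[0,0,0]],
    [[0.1,2.6,0.05],[0,0,0]],
    [[0.1,2.9,0.05],[0,0,0]],
    [[0.1,2.9,0.05],[0,0,0]],
  ],
)

```text
time_s: 11.52
tool_pos: [504.5, -27.9, 6.8]
orientation: [-0.49, 0.51, -0.51, 0.49]
ft_force: [-0.1, 0.5, -0.2]
finger_gap: 63.9
```

Request:
move_arm(
  targets=[
    [[-0.1,0.35,0],[0,0,0]],
    [[-0.1,0.35,0],[0,0,0]],
  ],
)

```text
time_s: 11.78
tool_pos: [504.6, -26.7, 3.4]
orientation: [-0.49, 0.51, -0.51, 0.49]
ft_force: [-0.3, 0.5, 0.4]
finger_gap: 64.0
```

Request:
move_arm(
  targets=[
    [[0,0,0],[0,0,0]],
    [[0,0,0],[0,0,0]],
    [[0,0,0],[0,0,0]],
    [[0,0,0],[0,0,0]],
    [[0,0,0],[0,0,0]],
    [[0,0,0],[0,0,0]],
  ],
  grip=1,
  grip_force=25,
)

```text
time_s: 12.52
tool_pos: [504.7, -27.0, 3.6]
orientation: [0.49, -0.51, 0.51, -0.49]
ft_force: [-0.7, -0.5, 5.5]
finger_gap: 25.6
```

Request:
move_arm(
  targets=[
    [[0,-1,0],[0,0,0]],
    [[0,-4,0],[0,0,0]],
    [[0,-9,0],[0,0,0]],
    [[-4,-14,0],[0,-10,0]],
    [[-10,-16,0],[0,-20,0]],
    [[-16,-18,0],[0,-30,0]],
    [[-20,-18,0],[0,-40,0]],
    [[-20,-18,0],[0,-50,0]],
    [[-20,-18,0],[0,-60,0]],
    [[-20,-18,0],[0,-70,0]],
    [[-20,-18,0],[0,-70,0]],
  ],
)

```text
time_s: 13.9
tool_pos: [511.9, 172.7, 183.4]
orientation: [0.694, -0.137, 0.137, -0.694]
ft_force: [-1.2, -0.1, -1.3]
finger_gap: 25.7
```

```bash
python3 - <<'E'
from h import *
s=ctrl.sense();print(s['time_s'],s['tool_pos'],s['finger_gap'],s['ft_force'])
d=snap('side','side5');p=proj(d,s['tool_pos']).astype(int);print(p)
b=d['image'][p[1]-35:p[1]+25,p[0]-30:p[0]+30,::-1]
cv2.imwrite('pics/c11.png',cv2.resize(b,(600,600),interpolation=2))
E
```

```text
13.9 [511.8855825  172.70253049 183.4150135 ] 25.692997917357996 [-1.18873677 -0.05078154 -1.3268685 ]
[322 224]
```

View pics/c11.png

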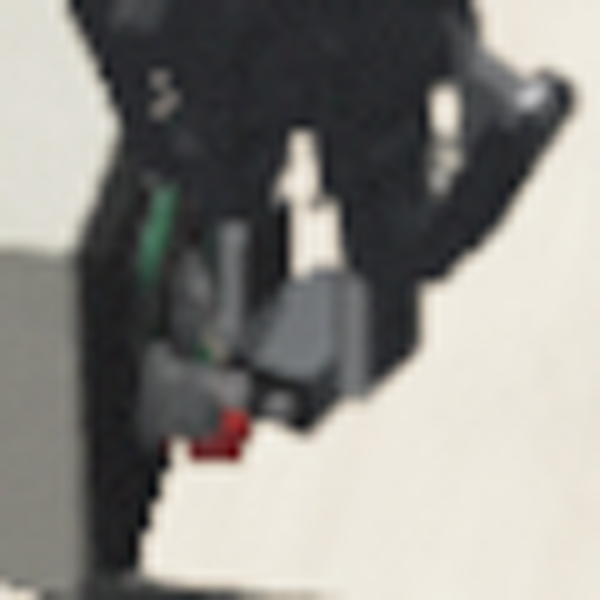

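```bash
python3 - <<'E'
from h import *
d=load('side5')
b=d['image'][220:236,312:332]
print(cv2.cvtColor(b,cv2.COLOR_RGB2GRAY))
c=np.clip(b[:,:,::-1].astype(int)*2,0,255).astype(np.uint8)
cv2.imwrite('pics/c12.png',cv2.resize(c,(600,480),interpolation=0))
E
```

```text
[[ 76  84 110 105  66  56  73  87 106 118 116 119 118 102 105 116  88  54
   42  39]
 [ 82  96 113 105  73  71  74  98 116 116 118 118 120 100 105 116  89  53
   41  40]
 [ 91 101 101  95  75  75  88 108 117 117 117 117 120 103 104 116  89  51
   43  43]
 [ 85 110 102  80  76  74  99 117 117 118 118 119 122 104 105 116  89  55
   42  44]
 [ 67 100  91  56  59  83 108 119 118 118 118 122 115  97 105 116  90  54
   43  42]
 [ 85  84  68  41  41  67  91 103 114 119 120 116  94  79 105 116  89  53
   40  80]
 [106 108  99 101  83  39  37  60  83  93  97  88  64  70 107 117  91  58
   87 167]
 [105 117 120 120 101  49  36  33  35  40  51  58  54  73 106 118 100 115
  176 222]
 [ 87  97 118 120  94  52  53  87  84  52  36  51  55  61 117 134 135 185
  225 233]
 [ 80  76  96 105  78  42  77 113 105  63  37  48  55 119 184 203 202 222
  232 233]
 [ 76  64  75  89  76  55  82  94  81  52  33  52 116 194 226 228 228 231
  232 233]
 [ 70  63  75  79  70 147 192 174 122  52  39 112 191 226 231 230 230 231
  233 233]
 [ 75  69  65  61  69 190 233 229 211 174 147 188 227 232 231 231 231 232
  233 233]
 [ 71  67  62  56 147 218 235 235 234 228 222 228 232 232 231 231 232 233
  233 234]
 [ 64  66  63  53 186 233 234 234 234 233 234 233 232 231 231 230 232 233
  233 233]
 [190 192 190 187 217 233 234 233 232 234 234 234 232 231 230 231 232 233
  233 233]]
```

View pics/c12.png

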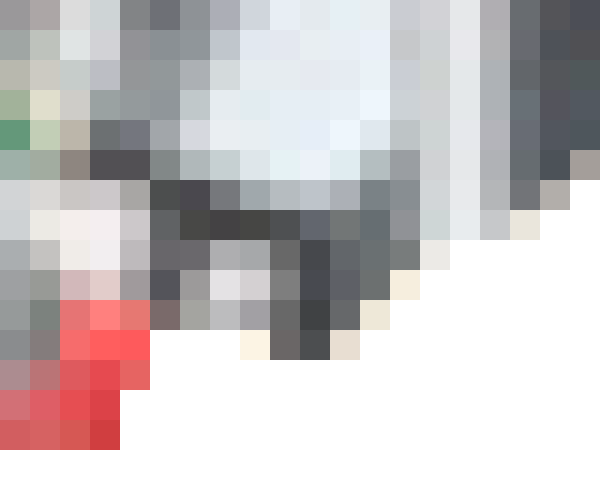

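Request:
move_arm(
  targets=[
    [[-4,-1,3],[0,-10,0]],
    [[-8,-2,6],[0,-20,0]],
    [[-9.3,-3,7],[0,-30,0]],
    [[-9.3,-3,7],[0,-30,0]],
    [[-9.3,-3,7],[0,-30,0]],
  ],
)

```text
time_s: 14.58
tool_pos: [453.1, 271.4, 212.9]
orientation: [0.706, 0.046, -0.046, -0.705]
ft_force: [0.2, -0.3, -0.6]
finger_gap: 25.8
```

```bash
python3 - <<'E'
from h import *
s=ctrl.sense();print(s['time_s'],s['tool_pos'],s['finger_gap'],s['ft_force'])
d=snap('side','side6');p=proj(d,s['tool_pos']).astype(int);print(p)
b=d['image'][p[1]-20:p[1]+10,p[0]-15:p[0]+15,::-1]
b=np.clip(b.astype(int)*1.5,0,255).astype(np.uint8)
cv2.imwrite('pics/c13.png',cv2.resize(b,(600,600),interpolation=0))
E
```

```text
14.575 [453.14532596 271.38389331 212.92510283] 25.796339355205614 [ 0.17718314 -0.33160535 -0.59142663]
[339 242]
```

View pics/c13.png

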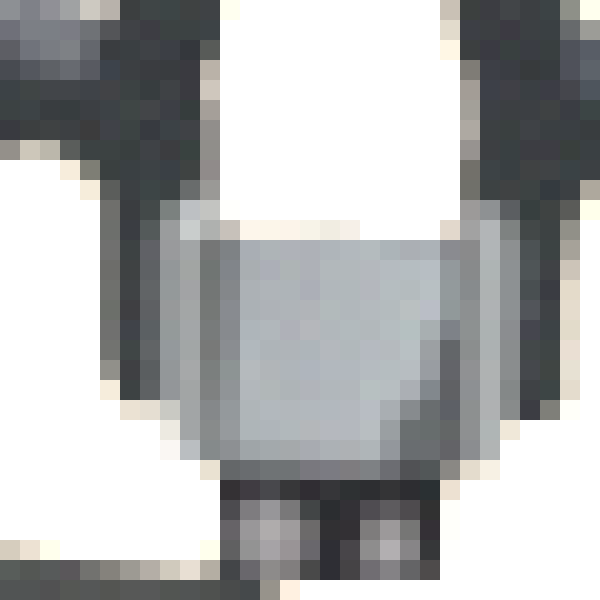

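```bash
python3 - <<'E'
from h import *
t=load('top3');d=load('side3')
a=t['image'][230:290,200:310,::-1];cv2.imwrite('pics/c14.png',cv2.resize(np.clip(a*1.6,0,255).astype(np.uint8),None,fx=7,fy=7,interpolation=0))
b=d['image'][240:290,285:345,::-1];cv2.imwrite('pics/c15.png',cv2.resize(np.clip(b*1.3,0,255).astype(np.uint8),None,fx=12,fy=12,interpolation=0))
E
```

```text
(no output)
```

View pics/c14.png

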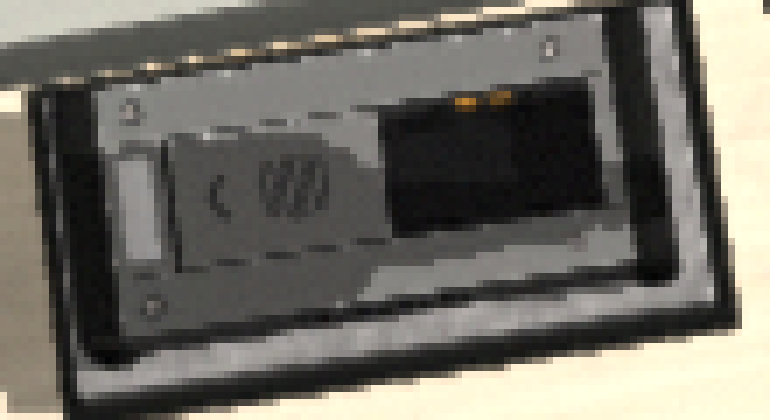

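View pics/c15.png

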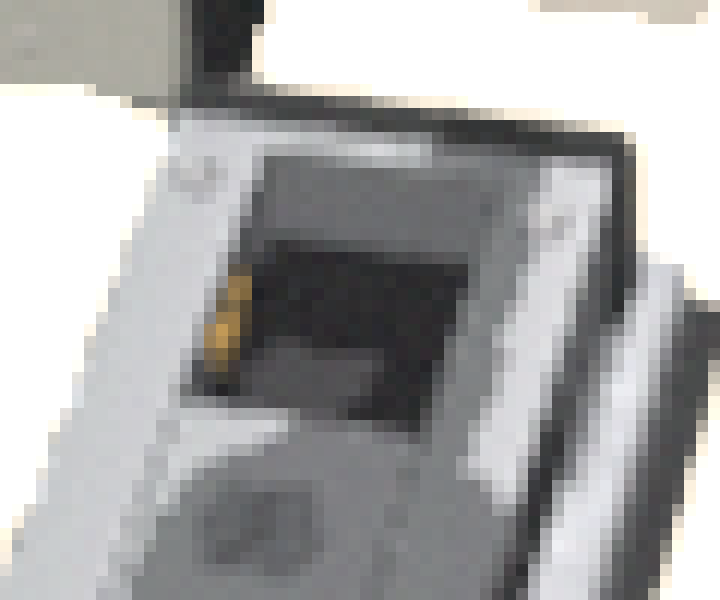

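```bash
python3 - <<'E'
from h import *
t=load('top3');s=load('side3')
A=lambda x,y:(x/7-.5+200,y/7-.5+230)
B=lambda x,y:(x/12-.5+285,y/12-.5+240)
z=69.8
C=np.array([ray(t,*A(*p),z)[:2] for p in((390,237),(605,203),(595,82),(380,110))]);print(C.round(1).tolist(),C.mean(0))
D=np.array([ray(s,*B(*p),z)[:2] for p in((183,393),(262,155),(503,185),(420,432))]);print(D.round(1).tolist(),D.mean(0))
print('brass',ray(t,*A(484,98),53),ray(s,*B(227,322),53))
z=69.8
# cell in hand prior? pad edges near/far of the case in top: screws
for f,F,pts in((t,A,[(130,112),(550,48),(152,305),(577,243)]),(s,B,[(200,175),(548,222)])):
  print('screws',[ray(f,*F(*p),z)[:2].round(1).tolist() for p in pts])
E
```

```text
[[508.8, 236.1], [508.0, 152.5], [555.9, 148.8], [558.9, 232.7]] [532.90317219 192.52714132]
[[559.7, 229.9], [560.0, 151.4], [506.4, 151.8], [508.7, 232.6]] [533.70248849 191.41669424]
brass [560.61582395 193.00424278  53.        ] [560.12918369 187.93019028  53.        ]
screws [[574.4, 328.3], [572.2, 163.9], [498.0, 330.0], [494.4, 165.6]]
screws [[571.8, 160.5], [494.7, 162.1]]
```

```bash
python3 - <<'E'
from h import *
delta([533.7,192,125],-0.9)
delta([533.7,192,150],-0.9)
E
```

```text
t 14.625 shift cm [6.953, 8.788, -8.876] rotvec deg [0.11, 98.38, 0.05]
t 14.625 shift cm [6.951, 6.288, -8.88] rotvec deg [0.11, 98.38, 0.05]
```

Request:
move_arm(
  targets=[
    [[0.7,0.6,-0.9],[0,10,0]],
    [[1.4,1.2,-1.8],[0,20,0]],
    [[2.1,1.8,-2.7],[0,30,0]],
    [[2.8,2.4,-3.6],[0,40,0]],
    [[3.5,3,-4.5],[0,50,0]],
    [[4.2,3.6,-5.4],[0,60,0]],
    [[4.9,4.2,-6.3],[0,70,0]],
    [[5.6,5,-7.2],[0,80,0]],
    [[6.3,6,-8.0],[0,90,0]],
    [[6.95,8,-8.88],[0,98.4,0]],
    [[6.95,8.8,-8.88],[0,98.4,0]],
    [[6.95,8.8,-8.88],[0,98.4,0]],
  ],
)

```text
time_s: 16.12
tool_pos: [532.9, 193.8, 124.7]
orientation: [-0.498, 0.503, -0.502, 0.497]
ft_force: [0.3, 0.2, 0.9]
finger_gap: 25.6
```

```bash
python3 - <<'E'
from h import *
delta([533.7,192,125],-0.9)
s=ctrl.sense();print(s['time_s'],s['tool_pos'],s['finger_gap'],s['ft_force'])
d=snap('side','side7');p=proj(d,s['tool_pos']).astype(int);print(p)
b=d['image'][p[1]-25:p[1]+35,p[0]-30:p[0]+30,::-1]
b=np.clip(b.astype(int)*1.3,0,255).astype(np.uint8)
cv2.imwrite('pics/c16.png',cv2.resize(b,(600,600),interpolation=0))
E
```

```text
t 16.125 shift cm [0.183, -0.033, 0.079] rotvec deg [0.11, 0.32, 0.06]
16.125 [532.92588285 193.83500947 124.67295614] 25.553352727364373 [0.32336703 0.15578129 0.88448101]
[312 247]
```

View pics/c16.png

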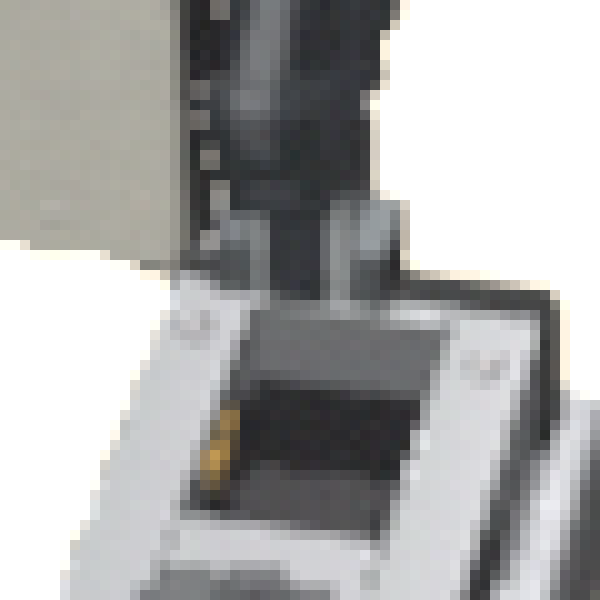

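```bash
python3 - <<'E'
from h import *
d=load('side7');c=np.array([532.93,193.8,124.7])
for z in(13.9,-3.6):
  for x in(-24.25,24.25):
    for y in(13.25,-13.25):
        print((x,y,z),proj(d,c+[x,y,z]).round(2))
print(cv2.cvtColor(d['image'],7)[241:254,298:328])
E
```

```text
(-24.25, 13.25, 13.9) [321.26 247.71]
(-24.25, -13.25, 13.9) [323.31 241.02]
(24.25, 13.25, 13.9) [301.89 245.42]
(24.25, -13.25, 13.9) [304.23 238.81]
(-24.25, 13.25, -3.6) [321.32 253.19]
(-24.25, -13.25, -3.6) [323.36 246.48]
(24.25, 13.25, -3.6) [302.11 250.89]
(24.25, -13.25, -3.6) [304.42 244.24]
[[132 120  84  41  34 106 109  38  46  51  52  51  51  48  39  36  42  53
   61  63  64 129 183 203 212 223 229 230 232 234]
 [133 119  86  42  38 105 106  38  43  45  47  48  47  46  42  43  40  77
   83  72  90 111 123 123 161 216 230 231 233 233]
 [131 119  86  46  35  86  96  73  75  77  64  41  41  38  39  38  55  94
   95  79 104 119 121 100 145 216 230 232 233 233]
 [130 119  87  51  37  66  96 104  95 100  86  43  40  41  42  42  72 104
   98  90 115 119 122  95 143 216 230 232 233 233]
 [130 118  89  51 100 113  95 103  93 101  94  43  44  45  44  41  78 110
  102  99 119 118 111  78 141 216 231 233 233 233]
 [129 118  87  65 112 113  75  81  77  99  95  43  42  44  43  42  79 113
  103 102 119 121 100  57 142 216 232 234 233 233]
 [130 109  69  68  79  69  61  64  65  94  88  42  44  44  44  43  79 112
  104  91 101  99  79  38 164 225 233 234 233 234]
 [109  96  66  54  57  55  61  63  64  88  86  42  43  46  42  43  80 112
  105  77  68  69  51  33 141 197 215 221 229 234]
 [152 111 129 113  93  69  60  64  62  91  86  44  43  44  45  41  73 108
  107  72  63  59  45  37  70 104 139 153 171 187]
 [195 133 159 151 140 109  73  73  65  88  87  48  44  44  38  41  68 104
  102  69  65  60  45  44  56  60  60  57  59  59]
 [216 166 158 158 157 145 131 131 126 132 114  77  59  53  48  41  74 111
  100  66  63  59  53  60  67  60  56  54  57  57]
 [212 171 156 156 158 160 160 161 149 129 110  88  84  87  89  92 104 126
  127 111  98  81  90 120 134 133 129 121 112 103]
 [177 152 161 152 137 154 161 164 132  78  84  86  90  94  96 102 104 112
  120 114 107 100 116 145 157 166 173 165 145 143]]
```

Request:
move_arm(
  targets=[
    [[0.18,2,-0.09],[0,0.3,0]],
    [[0.18,4,-0.09],[0,0.3,0]],
    [[0.18,4.6,-0.09],[0,0.3,0]],
    [[0.18,4.6,-0.09],[0,0.3,0]],
  ],
)

```text
time_s: 16.68
tool_pos: [532.7, 192.9, 79.7]
orientation: [-0.496, 0.504, -0.504, 0.496]
ft_force: [0.3, -0.5, -0.8]
finger_gap: 25.8
```

```bash
python3 - <<'E'
from h import *
delta([532,192,75],-0.9)
s=ctrl.sense();print(s['time_s'],s['tool_pos'],s['finger_gap'],s['ft_force'])
d=snap('side','side8');p=proj(d,s['tool_pos']).astype(int);print(p)
b=d['image'][p[1]-25:p[1]+25,p[0]-25:p[0]+25,::-1]
b=np.clip(b.astype(int)*1.3,0,255).astype(np.uint8)
cv2.imwrite('pics/c17.png',cv2.resize(b,(600,600),interpolation=0))
E
```

```text
t 16.675 shift cm [0.089, 0.467, -0.07] rotvec deg [-0.0, 0.02, -0.02]
16.675 [532.70898175 192.87639324  79.67241327] 25.751360071112135 [ 0.26737181 -0.54866352 -0.8234059 ]
[313 261]
```

View pics/c17.png

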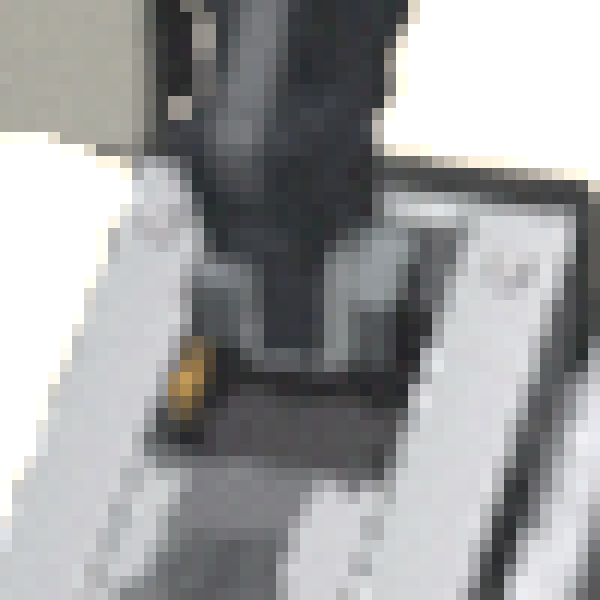

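```bash
python3 - <<'E'
from h import *
d=load('side8');c=ctrl.sense()['tool_pos'];p=[313,261]
q=lambda X:((proj(d,X)-[288,236]+.5)*12).round()
for dx in(0,2):
  for z in(13.9,-3.6):
    print(dx,z,'R front',q(c+[dx-24.25,13.25,z]),'R back',q(c+[dx-24.25,-13.25,z]),'L front body',q(c+[dx+22.2,13.25,z]))
for y in(233,206,180,151): print('rim',y,q([507.7+(y-192)*.015,y,69.8]),q([559.7+(y-192)*.015,y,69.8]))
print(cv2.cvtColor(d['image'],7)[254:270,300:328])
E
```

```text
0 13.9 R front [407. 310.] R back [431. 229.] L front body [189. 283.]
0 -3.6 R front [408. 373.] R back [432. 292.] L front body [191. 346.]
2 13.9 R front [398. 309.] R back [422. 228.] L front body [180. 282.]
2 -3.6 R front [398. 372.] R back [422. 290.] L front body [182. 345.]
rim 233 [386. 482.] [141. 451.]
rim 206 [412. 396.] [171. 366.]
rim 180 [438. 317.] [200. 287.]
rim 151 [465. 230.] [230. 202.]
[[146 153 131 130 105  39  40  41  45  44  43  39  39  39  36  38  45  48
   54  81 105 122 125 130 141 140 127 147]
 [140 140 139 152 125  54  37  47  50  51  47  45  41  37  38  39  54  67
   87 107 112 105  83  74  84  87 106 145]
 [152 141 149 159 126  62  38  45  47  49  50  49  43  39  36  54  79  83
  102 122 123 119  91  68  83  79 122 159]
 [157 158 160 149 119  86  66  63  58  47  41  43  43  38  38  81 102 101
  111 120 120 110  80  69  80  81 135 167]
 [157 159 161 135 104 111 102  93  81  59  41  43  42  38  44  95 111 108
  118 119 116  88  54  72  84 102 144 163]
 [159 158 157 124  84  94  96  93  89  65  43  46  45  43  50  96 112 110
  117 118 114  83  46  70  80
[... 484 characters left out ...]
158 162 135  83  76  63  53  58  86  79  41  41  41  41  51  97 107  79
   62  64  50  30  38  75 133 164 165 164]
 [161 160 126  76  84  57  32  37  65  81  70  75  72  58  69 104 104  74
   60  64  52  28  30 132 169 162 163 164]
 [160 147 103  94  95  54  33  36  43  63  68  69  69  61  72  89  79  54
   49  54  45  33  40 142 176 163 165 164]
 [162 130 104 122  99  47  32  35  35  35  37  34  36  40  47  47  43  34
   36  35  35  37  69 132 162 163 165 167]
 [158 120  98 112  77  40  33  42  52  52  45  36  36  35  33  33  38  37
   30  37  35  30 126 164 161 164 165 167]
 [139  95  80  84  58  35  43  58  60  61  58  54  52  49  52  55  53  52
   47  36  38  39 143 175 163 163 166 167]]
```

Request:
move_arm(
  targets=[
    [[0.07,0.4,-0.08],[0,0,0]],
    [[0.07,0.8,-0.08],[0,0,0]],
    [[0.07,1.1,-0.08],[0,0,0]],
    [[0.07,1.1,-0.08],[0,0,0]],
  ],
)

```text
time_s: 17.23
tool_pos: [531.7, 191.8, 68.1]
orientation: [-0.496, 0.504, -0.504, 0.496]
ft_force: [-0.2, 0.4, 0.5]
finger_gap: 25.7
```

Request:
move_arm(
  targets=[
    [[0,0.25,0],[0,0,0]],
    [[0,0.5,0],[0,0,0]],
    [[0,0.7,0],[0,0,0]],
    [[0,0.7,0],[0,0,0]],
  ],
)

```text
time_s: 17.73
tool_pos: [531.7, 191.9, 61.2]
orientation: [-0.496, 0.504, -0.504, 0.496]
ft_force: [-1.0, -1.3, -1.3]
finger_gap: 25.7
```

```bash
python3 - <<'E'
from h import *
s=ctrl.sense();print(s['time_s'],s['tool_pos'],s['finger_gap'],s['ft_force'])
d=snap('side','side9');p=[313,267]
b=d['image'][p[1]-25:p[1]+25,p[0]-25:p[0]+25,::-1]
b=np.clip(b.astype(int)*1.3,0,255).astype(np.uint8)
cv2.imwrite('pics/c18.png',cv2.resize(b,(600,600),interpolation=0))
E
```

```text
17.725 [531.7101685  191.88303007  61.17688654] 25.66909293966462 [-0.97981242 -1.27004568 -1.29198095]
```

View pics/c18.png

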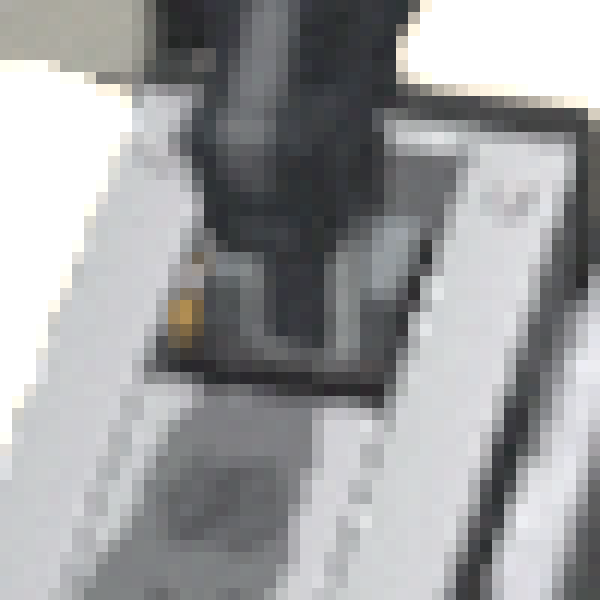

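Request:
move_arm(
  targets=[
    [[0,0.15,0],[0,0,0]],
    [[0,0.3,0],[0,0,0]],
    [[0,0.4,0],[0,0,0]],
    [[0,0.4,0],[0,0,0]],
  ],
)

```text
time_s: 18.27
tool_pos: [531.8, 191.9, 57.3]
orientation: [-0.496, 0.504, -0.504, 0.496]
ft_force: [0.5, -0.3, -0.6]
finger_gap: 25.7
```

Request:
move_arm(
  targets=[
    [[0,0.15,0],[0,0,0]],
    [[0,0.3,0],[0,0,0]],
    [[0,0.4,0],[0,0,0]],
    [[0,0.4,0],[0,0,0]],
  ],
)

```text
time_s: 18.77
tool_pos: [531.8, 191.9, 53.3]
orientation: [-0.496, 0.504, -0.504, 0.496]
ft_force: [-1.0, -0.8, 0.6]
finger_gap: 25.6
```

Request:
move_arm(
  targets=[
    [[0,0.15,0],[0,0,0]],
    [[0,0.3,0],[0,0,0]],
    [[0,0.42,0],[0,0,0]],
    [[0,0.42,0],[0,0,0]],
  ],
)

```text
time_s: 19.27
tool_pos: [531.8, 191.9, 49.1]
orientation: [-0.496, 0.504, -0.504, 0.496]
ft_force: [0.5, 0.7, 0.0]
finger_gap: 25.7
```

Request:
move_arm(
  targets=[
    [[0,0.05,0],[0,0,0]],
    [[0,0.1,0],[0,0,0]],
    [[0,0.1,0],[0,0,0]],
  ],
)

```text
time_s: 19.65
tool_pos: [531.8, 191.9, 48.2]
orientation: [-0.496, 0.504, -0.504, 0.496]
ft_force: [0.8, 0.4, -0.6]
finger_gap: 25.8
```

Request:
move_arm(
  targets=[
    [[0,0.05,0],[0,0,0]],
    [[0,0.1,0],[0,0,0]],
    [[0,0.1,0],[0,0,0]],
  ],
)

```text
time_s: 20.02
tool_pos: [531.9, 191.9, 47.9]
orientation: [0.496, -0.504, 0.504, -0.496]
ft_force: [-1.5, 0.3, 5.8]
finger_gap: 25.8
```

Request:
move_arm(
  targets=[
    [[0,-0.08,0],[0,0,0]],
    [[0,-0.08,0],[0,0,0]],
    [[0,-0.08,0],[0,0,0]],
    [[0,-0.08,0],[0,0,0]],
  ],
  grip=0.1,
)

```text
time_s: 20.52
tool_pos: [531.8, 191.9, 47.9]
orientation: [-0.496, 0.504, -0.504, 0.496]
ft_force: [0.5, -0.1, -0.5]
finger_gap: 38.2
```

Request:
move_arm(
  targets=[
    [[0,-0.5,0],[0,0,0]],
    [[0,-1.5,0],[0,0,0]],
    [[0,-3,0],[0,0,0]],
    [[0,-6,0],[0,0,0]],
    [[-3,-8,0.1],[0,0,0]],
    [[-8.3,-8,0.15],[0,0,0]],
    [[-8.3,-8,0.15],[0,0,0]],
  ],
)

```text
time_s: 21.4
tool_pos: [534.6, 281.8, 130.0]
orientation: [-0.496, 0.503, -0.501, 0.5]
ft_force: [-1.4, -0.3, -0.6]
finger_gap: 38.5
```

```bash
python3 - <<'E'
from h import *
s=ctrl.sense();print(s['time_s'],s['tool_pos'],s['finger_gap'],s['ft_force'])
t=snap('top','top10')
d=snap('side','side10')
a=t['image'][230:290,200:310,::-1]
b=d['image'][235:295,280:360,::-1]
cv2.imwrite('pics/c19.png',cv2.resize(np.clip(a*1.8,0,255).astype(np.uint8),None,fx=7,fy=7,interpolation=0))
cv2.imwrite('pics/c20.png',cv2.resize(np.clip(b*1.3,0,255).astype(np.uint8),None,fx=8,fy=8,interpolation=0))
E
```

```text
21.4 [534.61684855 281.82170878 129.99639316] 38.48635744408958 [-1.44860899 -0.25851564 -0.63604115]
```

View pics/c19.png

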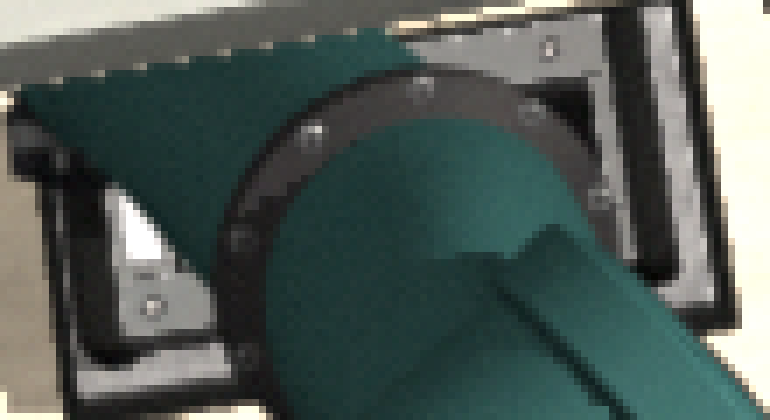

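View pics/c20.png

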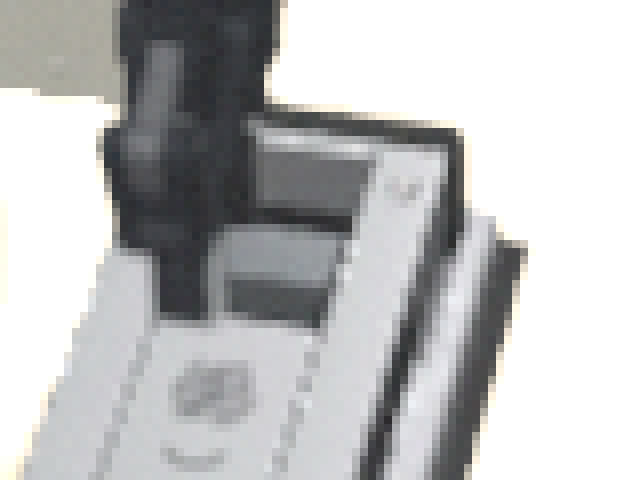

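```bash
python3 - <<'E'
from h import *
delta([534.9,275.5,73],-0.9)
print(ctrl.sense()['joint_velocities'].round(2))
E
```

```text
t 21.5 shift cm [0.002, 5.583, 0.038] rotvec deg [-0.03, 0.08, -0.02]
[ 0.03  0.    0.03  0.03  0.   -0.   -0.  ]
```

Request:
move_arm(
  targets=[
    [[0,1.5,0],[0,0,0]],
    [[0,3,0],[0,0,0]],
    [[0,4.5,0],[0,0,0]],
    [[0,5.3,0],[0,0,0]],
    [[0,5.3,0],[0,0,0]],
    [[0,5.3,0],[0,0,0]],
  ],
  grip=1,
)

```text
time_s: 22.25
tool_pos: [535.0, 275.0, 75.2]
orientation: [0.496, -0.504, 0.504, -0.496]
ft_force: [0.7, 0.9, 0.0]
finger_gap: 0.0
```

Request:
move_arm(
  targets=[
    [[0,0.2,0],[0,0,0]],
    [[0,0.4,0],[0,0,0]],
    [[0,0.55,0],[0,0,0]],
    [[0,0.65,0],[0,0,0]],
    [[0,0.75,0],[0,0,0]],
    [[0,0.75,0],[0,0,0]],
  ],
)

```text
time_s: 23.0
tool_pos: [534.8, 275.0, 68.3]
orientation: [-0.496, 0.504, -0.504, 0.496]
ft_force: [-2.3, -1.1, 6.5]
finger_gap: -0.1
```

Request:
move_arm(
  targets=[
    [[0,0.08,0],[0,0,0]],
    [[0,0.14,0],[0,0,0]],
    [[0,0.19,0],[0,0,0]],
    [[0,0.19,0],[0,0,0]],
  ],
)

```text
time_s: 23.5
tool_pos: [534.8, 275.0, 67.2]
orientation: [0.496, -0.504, 0.504, -0.496]
ft_force: [-3.0, -1.5, 12.5]
finger_gap: -0.2
```

Request:
move_arm(
  targets=[
    [[0.25,0,-0.02],[0,0,0]],
    [[0.7,0,-0.03],[0,0,0]],
    [[1.2,0,-0.03],[0,0,0]],
    [[1.8,0,-0.03],[0,0,0]],
    [[2.4,0,-0.03],[0,0,0]],
    [[2.8,0,-0.03],[0,0,0]],
    [[3.0,0,-0.03],[0,0,0]],
  ],
)

```text
time_s: 24.38
tool_pos: [534.4, 247.5, 67.3]
orientation: [-0.495, 0.504, -0.503, 0.498]
ft_force: [-3.0, 2.3, 11.2]
finger_gap: -0.1
```

Request:
move_arm(
  targets=[
    [[0.3,0.02,-0.02],[0,0,0]],
    [[0.8,0.02,-0.02],[0,0,0]],
    [[1.3,0.02,-0.02],[0,0,0]],
    [[1.9,0.02,-0.02],[0,0,0]],
    [[2.4,0.02,-0.02],[0,0,0]],
    [[2.8,0.02,-0.02],[0,0,0]],
    [[3.0,0.02,-0.02],[0,0,0]],
  ],
)

```text
time_s: 25.25
tool_pos: [534.0, 217.3, 67.2]
orientation: [-0.495, 0.504, -0.503, 0.498]
ft_force: [-1.8, 3.1, 13.1]
finger_gap: 0.4
```

```bash
python3 - <<'E'
from h import *
s=ctrl.sense();print(s['time_s'],s['tool_pos'],s['finger_gap'],s['ft_force'])
d=snap('side','side11')
b=d['image'][225:305,270:370,::-1]
cv2.imwrite('pics/c21.png',cv2.resize(b,(750,600),interpolation=0))
E
```

```text
25.25 [533.96571576 217.34545808  67.22107679] 0.39535666114159934 [-1.77106206  3.06671654 13.08045945]
```

View pics/c21.png

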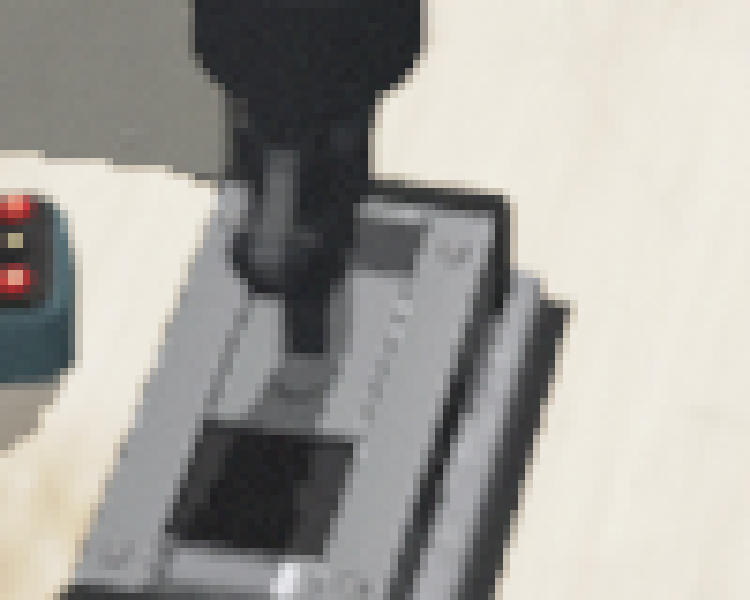

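Request:
move_arm(
  targets=[
    [[0.3,0,0],[0,0,0]],
    [[0.8,0,0],[0,0,0]],
    [[1.3,0,0],[0,0,0]],
    [[1.7,0,0],[0,0,0]],
    [[1.9,0,0],[0,0,0]],
    [[2.0,0,0],[0,0,0]],
  ],
)

```text
time_s: 26.05
tool_pos: [533.7, 197.3, 67.2]
orientation: [-0.495, 0.504, -0.503, 0.498]
ft_force: [-2.5, 2.5, 13.3]
finger_gap: -0.3
```

Request:
move_arm(
  targets=[
    [[0.1,0,0],[0,0,0]],
    [[0.2,0,0],[0,0,0]],
    [[0.3,0,0],[0,0,0]],
    [[0.3,0,0],[0,0,0]],
  ],
)

```text
time_s: 26.55
tool_pos: [533.6, 194.3, 67.2]
orientation: [-0.495, 0.504, -0.503, 0.498]
ft_force: [-2.3, 2.4, 12.5]
finger_gap: -0.4
```

Request:
move_arm(
  targets=[
    [[0.05,0,0],[0,0,0]],
    [[0.1,0,0],[0,0,0]],
    [[0.15,0,0],[0,0,0]],
    [[0.15,0,0],[0,0,0]],
  ],
)

```text
time_s: 27.05
tool_pos: [533.6, 192.9, 67.2]
orientation: [-0.495, 0.504, -0.503, 0.498]
ft_force: [-1.7, 1.9, 13.5]
finger_gap: 0.1
```

Request:
move_arm(
  targets=[
    [[0.05,0,0],[0,0,0]],
    [[0.1,0,0],[0,0,0]],
    [[0.1,0,0],[0,0,0]],
  ],
)

```text
time_s: 27.42
tool_pos: [533.6, 192.8, 67.2]
orientation: [-0.495, 0.504, -0.503, 0.498]
ft_force: [-2.9, 4.0, 12.3]
finger_gap: 0.0
```

Request:
move_arm(
  targets=[
    [[0.05,0,0],[0,0,0]],
    [[0.1,0,0],[0,0,0]],
    [[0.1,0,0],[0,0,0]],
  ],
)

```text
time_s: 27.8
tool_pos: [533.6, 192.7, 67.2]
orientation: [-0.495, 0.504, -0.503, 0.499]
ft_force: [-2.7, 5.5, 11.5]
finger_gap: 0.3
```

Request:
move_arm(
  targets=[
    [[-0.1,0,0],[0,0,0]],
    [[-0.12,-0.1,0],[0,0,0]],
    [[-0.12,-0.25,0],[0,0,0]],
    [[-0.12,-0.5,0],[0,0,0]],
    [[-0.12,-2,0],[0,0,0]],
    [[-0.12,-6,0],[0,0,0]],
    [[6,-10,0],[0,0,0]],
    [[12,-12,0],[0,0,0]],
    [[18,-12,0],[0,0,0]],
    [[24,-12,0],[0,0,0]],
    [[30,-12,0],[0,0,0]],
    [[30,-12,0],[0,0,0]],
  ],
)

```text
time_s: 29.3
tool_pos: [526.6, -119.3, 186.0]
orientation: [0.494, -0.506, 0.508, -0.492]
ft_force: [-0.7, 0.7, -0.1]
finger_gap: -0.1
```

```bash
python3 - <<'E'
from h import *
s=ctrl.sense();print(s['time_s'],s['tool_pos'],s['finger_gap'],s['ft_force'])
t=snap('top','top12')
d=snap('side','side12')
a=t['image'][215:305,190:380,::-1]
b=d['image'][235:345,265:360,::-1]
cv2.imwrite('pics/c22.png',cv2.resize(np.clip(a*1.5,0,255).astype(np.uint8),None,fx=4.2,fy=4.2,interpolation=2))
cv2.imwrite('pics/c23.png',cv2.resize(b,None,fx=5.4,fy=5.4,interpolation=0))
E
```

```text
29.3 [ 526.57249831 -119.33279853  186.04952368] -0.05000005174446442 [-0.65344642  0.70305887 -0.13203915]
```

View pics/c22.png

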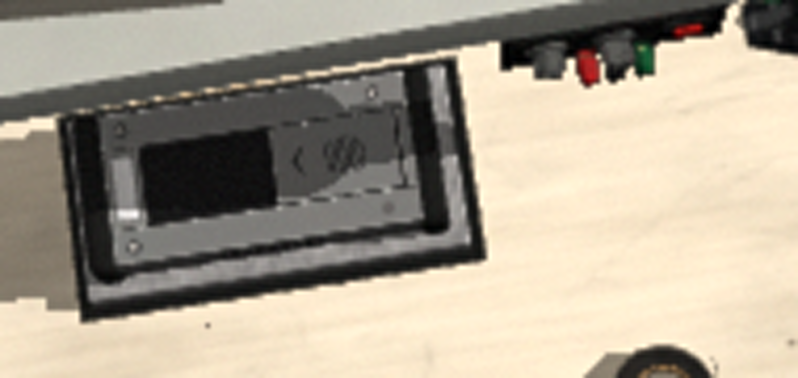

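View pics/c23.png

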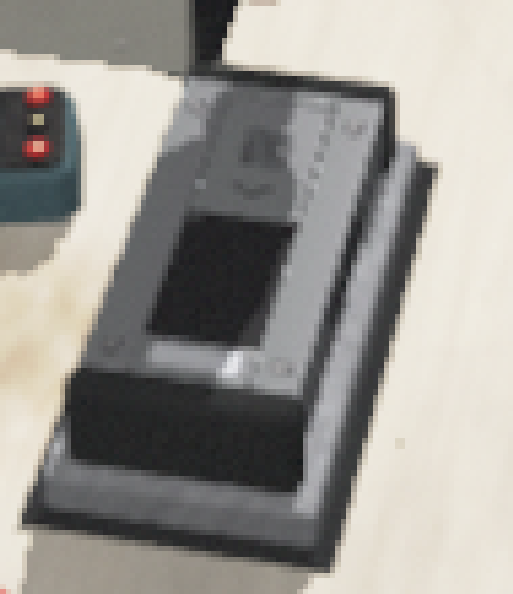

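View pics/side12.png

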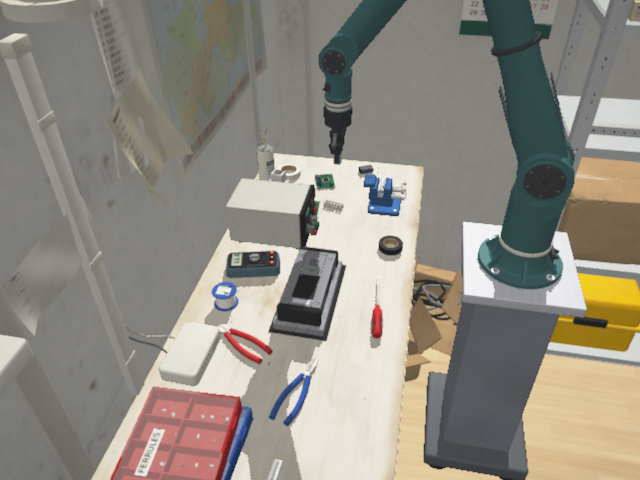

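```bash
python3 - <<'E'
from h import *
for n,r in(('top',[(247,255),(251,255),(256,255)]),):
  for f in(n+'0',n+'12'):
    g=cv2.cvtColor(load(f)['image'],7)
    for v in(248,252,256,260): print(f,v,g[v,246:262])
for f in('side0','side12'):
    g=cv2.cvtColor(load(f)['image'],7)
    for u in(300,305,309): print(f,u,g[266:280,u])
E
```

```text
top0 248 [15 14 15 15 16 10  6 17 63 79 78 78 77 79 78 77]
top0 252 [15 16 15 16 16 15 10  7 22 77 78 78 78 73 41 73]
top0 256 [16 14 15 16 16 16 14 10 17 58 78 78 77 78 77 73]
top0 260 [17 15 15 16 16 17 16 10  7 20 78 79 78 77 77 78]
top12 248 [13 10 10 12 10  9 11 13 39 50 50 50 49 50 51 50]
top12 252 [12 11 12 12 13 12 12 11 16 49 51 49 50 46 26 46]
top12 256 [12 12 12 11 11 11 10 12 12 42 49 48 50 51 49 46]
top12 260 [10 14 10 11 11 12 11 12  8 13 49 49 51 49 50 50]
side0 300 [160 162 160 144 138 146 139 103  65  55  41  50  60  60]
side0 305 [158 159 158 159 159 158 159 139  88  40  34  44  57  62]
side0 309 [162 160 149 131 144 162 162 175 139  55  33  33  51  63]
side12 300 [98 99 98 95 93 94 94 80 65 53 38 35 35 32]
side12 305 [101  99  98 100 100  99  98 100  76  36  37  34  34  34]
side12 309 [101 101  91  80  90 101  98  99  85  56  34  36  36  34]
```

```bash
python3 - <<'E'
from h import *
print(ctrl.job_done(), ctrl.sense()['time_s'])
E
```

```text
the job is handed in; nothing more can be done
the job is handed in; nothing more can be done
```

The cell is in the tester with the cover shut over it, and the job is handed in at about 29.5 s of the 72 s allowed; no verdict was reported.

- **Opening:** I pressed the cover at about 12–13 N and slid it 82 mm until it met its stop. The case's back was felt at about 69.8 mm.
- **Cell:** I took the cell nearest the base. Before placing it I turned it to the camera, and its two snap terminals were clearly visible. I laid it between the ribs with that end toward the brass contacts. There was no contact force until it met the floor at the expected height, and a picture then showed it flat.
- **Closing:** I pressed at about 11–13.5 N and slid the cover home, meeting the stop at 192.7 mm against 192.9 expected. The side push there was 5.5 N. I eased off and lifted away.
- **Force on the tester:** The highest reading, press and push together, was about 14 N.

In the last pictures the cover's edge matches the starting shut picture to about 0.2 pixel in the top view. The bystanders look unmoved, though I did not measure them.

Two things are less certain:
- I did not test the catch by pushing the cover again afterwards. That it is caught and flush rests on the stop position and the pictures.
- My image estimates of the cell's position along its length in the gripper disagreed by 1–3 mm. I aimed for the middle, and it went in without touching the walls.

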